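# Draw a valve's piston rod out to its seal ring and hold it for inspection

### The arm

A 6-joint arm with a two-finger parallel gripper is mounted at the origin on the work surface. World frame = base frame: x ahead of the robot, y to its left, z up, the work surface at z = 0. Lengths are in m, angles in rad, forces in N, time in s.
With the tool pointing down it reaches from about 0.225 to 0.875 m from the base axis. Payload 3.4 kg.
Tool frame: the origin (TCP) lies at the very end of the fingers, on their centre line; the grasp point (between the pads) lies 19 mm behind it; z points along the fingers, y is the line along which they close (so a half turn about z gives the same grasp; the last joint's range is limited). The gripper opens to 85 mm and grips with 20 to 120 N. Pads are 22 mm wide; open, the fingers measure 114 mm over their backs; the gripper's body (76 mm by 85 mm) begins 54 mm behind the grasp point. The pads swing forward as they close: fully open they stand 13 mm farther back than shut.
Start: joints at [-1.243, 0.276, 1.505, -0, 1.361, -0.121], TCP at [0.249, -0.518, 0.201] pointing down, gripper open.
Joint ranges: [-2.89, 2.89], [-0.75, 2.08], [0.22, 2.7], [-1.18, 4.32], [0.11, 2.71], [-2.7, 2.7]. Speed limits (rad/s): [2.57, 2.57, 3.14, 3.14, 3.14, 3.14].

### API

Orientations are given as a unit quaternion [w, x, y, z].
In Python, from rig import get_state, optics, sign_off gives the robot as it stands.
- The arm moves only by the tool send_rows, never from a script. Its argument "increments" is a list of rows, each an object with "gripper": the gripper's target within -1 to 1 (shut at 1, half-way at 0, fully open at -1); "linear": the shift along the world's x, y, z in m, a list of three; "delta_rot": the turn, a rotation vector about the world's x, y, z in rad, a list of three. In form: [{"gripper": gripper, "linear": [dx, dy, dz], "delta_rot": [rx, ry, rz]}, ...]. A call has 1 to 8 rows; each row is the pose to reach, as a shift and turn from the pose commanded when the call began; what a row does not reach only later rows make up. A row lasts 1/10 s, in which the tool goes at most 50 mm and 8.59 degrees, less where a joint would pass 70% of its speed; a pose out of reach is approached as far as the arm can. A call with a gripper value outside its range is refused whole. The fingers move at their own pace and stop on an object; "newtons" is the grip in N (left out, the last holds). Time passes only in rows, so rows that repeat a pose let the fingers close. It gives the time, the measured TCP pose, the force, the opening and the grip force at its end, in the units of the state.
- get_state(): the state, without advancing time (a new reading comes with each control period).
- optics.get_image(name): name is "scene" or "top" or "wrist"; returns a dict with "pixels" (480x640x3 uint8, blue, green, red), "K" (3x3 intrinsics, pixels), "k1" (the pictures are not rectified: a ray, as slopes to the right and down, at radius r is drawn at 1 + k1 r^2 times it, then the intrinsics apply), "rvec" (rotation vector, rad) and "tvec" (3), from world to camera coordinates, as OpenCV has them; the wrist camera has in their place "T_tool_cam" (4x4, takes a point from camera to tool coordinates, whose origin is the TCP and whose axes are the flange's). Camera axes: x right, y down, z forward; pixel columns grow to the right and rows downward; lengths in m; the calibration is good to about 2 mm. A picture is of the moment at which its call begins: read the wrist's pose just before it. There is no depth.
- sign_off(): hands the job in; it is judged then, once.
The state is a dict: "clock": time; "qpos": joint angles; "qd": joint speeds; "effort": joint torques, N m; "position": TCP position; "ee_rot": TCP orientation; "contact_force": force on the tool from outside, world axes, zero at the start; "moment": the same for the moment, N m; "width": finger opening in m; "gripper_force": force on a finger pad.
Only numpy, scipy, OpenCV 4.12 (cv2) and the standard library are available. Lean on these libraries where they do the work, as an engineer would, in place of code of your own. Each camera call takes 0.05 s, during which the arm holds its last target. There are 200 camera calls.

### The job

The valve body held leaning in the bench fixture has a piston rod in its bore, kept down by the claw of the hex clamp nut beside it. Turn the clamp nut about a quarter turn anticlockwise so that its claw swings right off the rod's flange, then grip the rod by its knob and draw it straight along the bore by about 50 mm, without forcing it sideways, so that its seal ring is clear of the bore but the rod's lower end stays inside. Finish holding the rod still there in the gripper (do not let go), and leave the other things on the bench where they are.

Things in the scene. Friction and masses are not known exactly. Their poses are not given: they have to be found in the camera images.
- valve: Long aluminium valve body, 64 x 145 x 100 mm (its x, y, z), fixed. Origin: centre of the bore's mouth in its upper face, 121 mm above the bench. z: bore axis, outwards, leaning 15 degrees from vertical towards its own -x, which points to world -x within 23 degrees. y: level, from bore to clamp nut. Upper face: x -32 to 32, y -35 to 110 mm. Bore 23.5 mm wide, 90 mm deep.
- fixture: Low dark steel fixture, base plate 140 x 190 x 12 mm with two grey cheeks that hold the valve body; fixed to the bench. Origin: centre of its underside, z up, x and y level, y the same as the valve's y. The valve's origin lies at (-13, -37.5, 121) mm from it.
- rod: Steel piston rod, loose in the bore, 0.3 to 0.46 kg. Origin: centre of its flange's underside, which at the start rests on the valve's origin; z points out of the bore. Flange 40 mm diameter, z 0 to 6; stem 16 mm diameter to z 22. Below: shaft 22 mm diameter to z -84. Only its weight and bore friction resist; it slides back in if let go.
- rod_knob (a point): Middle of the rod's ringed cylindrical knob, 38 mm above the rod's origin on its axis. The knob is 28 mm in diameter, from 22 to 54 mm above the rod's origin (54 mm is the rod's top).
- rod_seal (a point): Middle of the black seal ring, 6 mm wide, flush in the rod's shaft, 35 mm below the rod's origin on its axis, hidden in the bore at the start; the ring is clear once the rod is out 38 mm, and the rod leaves the bore at 84 mm.
- clamp (a joint): Turn of the clamp nut about its axis (parallel to the bore), rad; grows anticlockwise seen from above (positive about the valve's z), 0 to a hard stop at 1.5. At 0 the claw points along the valve's -y, over the rod's flange; at 1.5 along its +x. Starts at 0 to 0.2; the flange is free beyond 0.4. Friction 0.15 N m; stays where left.
- nut_top (a point): Centre of the clamp nut's top, on its axis, at (0, 75, 44.5) mm in the valve's frame. Steel hexagon 30 mm across flats, from 9 to 44.5 mm above the upper face, on a boss of 34 mm diameter. At joint value q the outward normals of its flats lie at q + n x 60 degrees from the valve's x, about the valve's z.
- claw_tip (a point): Outer end of the claw, on its centre line, 62 mm from the nut's axis. The claw is one piece with the nut: a steel bar 16 mm wide, 8 to 16 mm above the upper face; above 16 mm the nut can be gripped all round.
- spare_body: Bystander: plain upright aluminium block with an empty bore, 64 x 70 x 80 mm; origin centre of underside.
- wrench: Bystander: steel wrench 170 mm lying flat; origin at its middle, underside.
- wash_bottle: Bystander: white wash bottle with yellow cap and spout, 68 mm diameter, 190 mm tall; origin centre of underside.
- pen_cup: Bystander: black cup of pens, 72 mm diameter, 150 mm tall with its pens; origin centre of underside.
- tape_roll: Bystander: roll of white tape lying flat, 90 mm diameter, 25 mm tall; origin centre of underside.
- cap: Bystander: small white plastic cap, 32 mm diameter, 24 mm tall; origin centre of underside.
- screwdriver: Bystander: screwdriver 180 mm lying flat; origin at its middle, underside.

How it is judged:
By the outcome, as a careful person would: the job done as asked, in the order asked, and still so for the second after the job is handed in, while the arm keeps its last pose, push and grip.
It also fails if it takes over 45 s, if anything falls off the work surface, if the arm or the gripper's body presses on something with over 40 N, if the wrist force passes 120 N, or if a joint passes its speed limit or range.

## Working session

There is one attempt and no reset: what is moved stays moved. The work goes in short steps, Python scripts to look and compute and a tool call to move; the robot and the scene stay as the last step left them, time stands still between calls to the robot, and variables do not carry over. Pictures are saved under pics/ and viewed, at most 10 in all, crops included, and the job is handed in when it is done.

Besides the shell and the picture viewer there is one more tool, called after "Emit:" in YAML: its name, and indented under it one key for each argument. send_rows: Moves the arm, as the interface text tells. Its arguments: {"type":"object","properties":{"increments":{"type":"array"},"newtons":{"type":"number"}},"required":["increments"]}

```bash
mkdir -p pics; python3 - <<'E'
from rig import get_state, optics
import cv2, pickle
print(get_state())
d={}
for n in("scene","top"):
    d[n]=optics.get_image(n); cv2.imwrite(f"pics/{n}0.png",d[n]["pixels"])
    print({k:v for k,v in d[n].items() if k!="pixels"})
pickle.dump(d,open("d0.pkl","wb"))
E
```

```text
{'clock': 0.0, 'qpos': array([-1.24300080e+00,  2.76603614e-01,  1.50611996e+00,  3.43503748e-06,
        1.36072393e+00, -1.20983258e-01]), 'qd': array([ 1.60519378e-03, -1.45179129e-03, -2.75835023e-04, -4.92390306e-04,
        4.69585946e-04,  4.98581876e-05]), 'effort': array([-2.30134729e-04, -4.16784775e+01, -2.45805395e+01, -1.40916791e-04,
        1.09540526e-02, -2.35775879e-06]), 'position': array([ 0.24928801, -0.51750183,  0.20044011]), 'ee_rot': array([-9.22641823e-04,  9.74929817e-01,  2.22510657e-01, -9.40598936e-05]), 'contact_force': array([-0.09746353,  0.17511992,  0.14407509]), 'moment': array([ 0.0101726 ,  0.02089414, -0.00993792]), 'gripper_force': 0.0, 'width': 0.08536170513708245}
{'K': array([[480.42757621,   0.        , 314.7345857 ],
       [  0.        , 480.42757621, 241.8596244 ],
       [  0.        ,   0.        ,   1.        ]]), 'k1': -0.019185188332596075, 'rvec': array([ 1.07029483,  2.4102275 , -1.01604273]), 'tvec': array([ 0.38253474, -0.18464497,  1.38276893])}
{'K': array([[603.18341422,   0.        , 321.23238637],
       [  0.        , 603.18341422, 239.61862529],
       [  0.        ,   0.        ,   1.        ]]), 'k1': -0.09365590381394212, 'rvec': array([ 2.19623741, -2.16476144,  0.08773108]), 'tvec': array([-0.03863484,  0.56043708,  1.66672611])}
```

View pics/scene0.png

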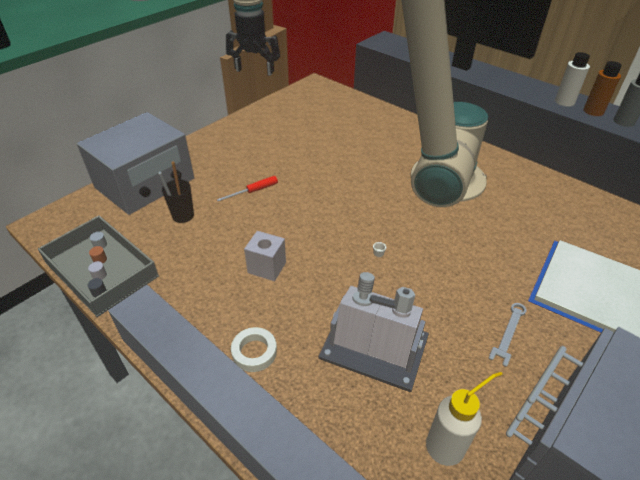

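View pics/top0.png

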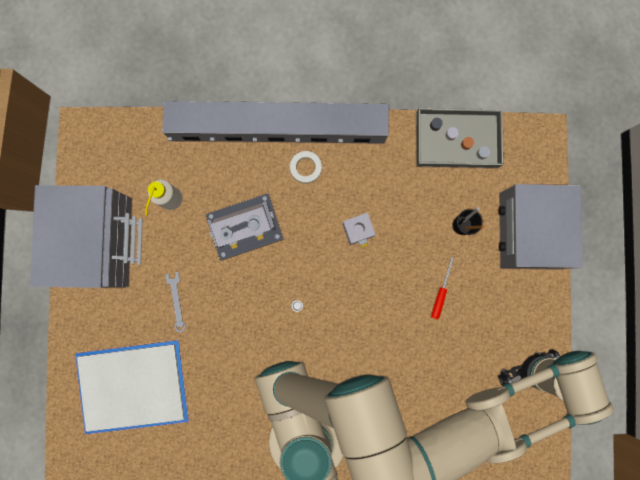

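The scene view shows the knob near (366,285) and the nut near (404,298). In the top view the rod is near (254,224) and the nut near (228,233). Next I'll enlarge both.

```bash
python3 - <<'E'
import cv2, pickle, numpy as np
d=pickle.load(open("d0.pkl","rb"))
a=d["scene"]["pixels"][262:392,315:435]; b=d["top"]["pixels"][185:270,195:295]
a=cv2.resize(a,(400,433),interpolation=cv2.INTER_CUBIC)   # x3.333
b=cv2.resize(b,(400,340),interpolation=cv2.INTER_CUBIC)  # x4
o=np.zeros((433,800,3),np.uint8); o[:,:400]=a; o[:340,400:]=b
cv2.imwrite("pics/crop0.png",o)
E
```

```text
(no output)
```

View pics/crop0.png

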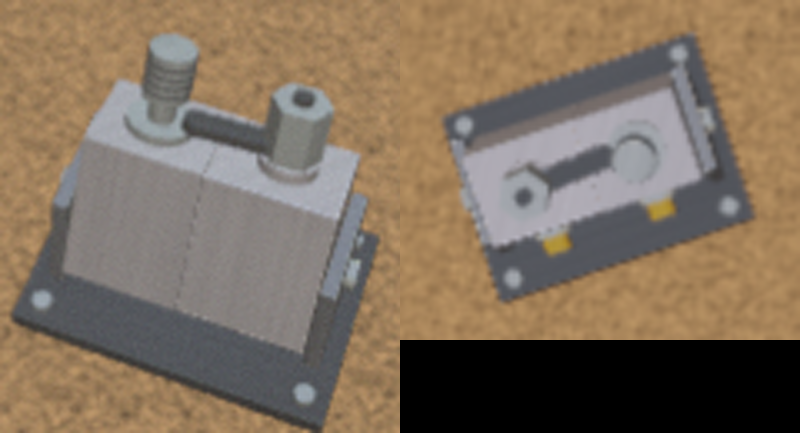

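Crop readings: in the top view the plate corners are about (206,214.5), (268,194), (283,238.5) and (220.8,260), the knob top is (253.5,224.5) and the nut hole is (225.8,234). In the scene view the knob top is (366.9,276.1) and the nut top is (405.9,291.4). The claw points almost along -y.

```bash
cat > h.py <<'E'
import numpy as np, cv2
from scipy.spatial.transform import Rotation as R
def cam(im, st=None):
    if "rvec" in im:
        Rm=cv2.Rodrigues(im["rvec"])[0]; return Rm, np.ravel(im["tvec"])
    q=st["ee_rot"]; T=np.eye(4); T[:3,:3]=R.from_quat(q,scalar_first=True).as_matrix(); T[:3,3]=st["position"]
    T=np.linalg.inv(T@im["T_tool_cam"]); return T[:3,:3],T[:3,3]
def dist(im): return np.array([im["k1"],0,0,0,0.])
def ray(im,px,st=None):
    Rm,t=cam(im,st); p=cv2.undistortPoints(np.array([[px]],float),im["K"],dist(im))[0,0]
    v=Rm.T@np.array([*p,1]); return -Rm.T@t, v/np.linalg.norm(v)
def proj(im,P,st=None):
    Rm,t=cam(im,st); return cv2.projectPoints(np.array(P,float).reshape(-1,3),cv2.Rodrigues(Rm)[0],t,im["K"],dist(im))[0][:,0]
def plane(im,px,z,st=None):
    c,v=ray(im,px,st); return c+v*(z-c[2])/v[2]
def tri(rays):
    A=sum(np.eye(3)-np.outer(v,v) for c,v in rays); b=sum((np.eye(3)-np.outer(v,v))@c for c,v in rays)
    return np.linalg.solve(A,b)
def valveR(yaw): # valve x at yaw, z leans to -x
    return (R.from_euler('z',yaw)*R.from_euler('y',-15,degrees=True)).as_matrix()
E
python3 - <<'E'
from h import *; import pickle
d=pickle.load(open("d0.pkl","rb")); t,s=d["top"],d["scene"]
C=np.array([plane(t,p,.012) for p in [(206,214.5),(268,194),(283,238.5),(220.8,260)]]); print(C.round(4))
# edges along y: c0-c1 , c3-c2
e=(C[0]-C[1])+(C[3]-C[2]); yaw=np.arctan2(-e[0],e[1]); ctr=C.mean(0); 
f=(C[1]-C[2])+(C[0]-C[3]); print(np.degrees(yaw),np.degrees(np.arctan2(f[1],f[0])),ctr)
O=ctr*[1,1,0]+R.from_euler('z',yaw).apply([-.013,-.0375,.121]); V=valveR(yaw)
K=tri([ray(t,(253.5,224.5)),ray(s,(366.9,276.1))]);N=tri([ray(t,(225.8,234)),ray(s,(405.9,291.4))])
print("O",O,"knobtop",O+V@[0,0,.054],K,"nut",O+V@[0,.075,.0445],N)
d1=N-K-V@[0,0,-.0095]; print("yaw2",np.degrees(np.arctan2(-d1[0],d1[1])))
for P in([0,0,.054],[0,.075,.0445]): print(proj(t,O+V@P),proj(s,O+V@P))
E
```

```text
[[0.6285 0.2974 0.012 ]
 [0.6895 0.1224 0.012 ]
 [0.5634 0.0773 0.012 ]
 [0.5001 0.2516 0.012 ]]
19.58310063911748 19.66251509436757 [0.59537604 0.1871769  0.012     ]
O [0.59569702 0.14748878 0.121     ] knobtop [0.58252922 0.14280431 0.17315999] [0.58527631 0.14334014 0.17176478] nut [0.55970775 0.21429016 0.1639837 ] [0.56081606 0.21475373 0.16354393]
yaw2 20.773310048640212
[[253.63277389 225.50715195]] [[367.65751307 274.62062481]]
[[226.11532481 234.31593625]] [[406.35697419 290.78285133]]
```

```bash
cat >> h.py <<'E'
def toolR(V,a): # tool z = -valve z, tool y at angle a from valve x about valve z
    y=V@[np.cos(a),np.sin(a),0]; z=-V[:,2]; return np.column_stack([np.cross(y,z),y,z])
def move(st,P,Rt):
    Rc=R.from_quat(st["ee_rot"],scalar_first=True); return (P-st["position"]).round(4), (R.from_matrix(Rt)*Rc.inv()).as_rotvec().round(4)
E
python3 - <<'E'
from h import *; from rig import get_state, optics
O=np.array([.5975,.148,.121]); V=valveR(np.radians(19.8)); st=get_state()
P=O+V@[0,.04,.2]
for a in(0,np.pi): print(P,move(st,P,toolR(V,a)))
print(optics.get_image("wrist")["T_tool_cam"])
E
```

```text
[0.53524691 0.16810087 0.31418517] (array([0.2859, 0.6857, 0.1137]), array([-0.1095, -0.267 ,  1.4584]))
[0.53524691 0.16810087 0.31418517] (array([0.2859, 0.6857, 0.1137]), array([ 0.2713, -0.1107, -1.6636]))
[[ 1.75248930e-04 -9.51743425e-01 -3.06894806e-01  7.82978807e-02]
 [ 9.99999889e-01  3.28261609e-05  4.69238400e-04  2.18633442e-04]
 [-4.36520383e-04 -3.06894854e-01  9.51743326e-01 -1.73273197e-01]
 [ 0.00000000e+00  0.00000000e+00  0.00000000e+00  1.00000000e+00]]
```

Emit:
send_rows:
  increments:
    - {"gripper": -1, "linear": [0.02, 0.05, 0.12], "delta_rot": [0, 0, 0.15]}
    - {"gripper": -1, "linear": [0.03, 0.1, 0.14], "delta_rot": [0, 0, 0.3]}
    - {"gripper": -1, "linear": [0.14, 0.36, 0.14], "delta_rot": [-0.05, -0.13, 0.73]}
    - {"gripper": -1, "linear": [0.14, 0.36, 0.14], "delta_rot": [-0.05, -0.13, 0.73]}
    - {"gripper": -1, "linear": [0.14, 0.36, 0.14], "delta_rot": [-0.05, -0.13, 0.73]}
    - {"gripper": -1, "linear": [0.14, 0.36, 0.14], "delta_rot": [-0.05, -0.13, 0.73]}
    - {"gripper": -1, "linear": [0.14, 0.36, 0.14], "delta_rot": [-0.05, -0.13, 0.73]}
    - {"gripper": -1, "linear": [0.14, 0.36, 0.14], "delta_rot": [-0.05, -0.13, 0.73]}

```text
clock: 0.95
position: [0.3756, -0.1906, 0.3353]
ee_rot: [0.038, 0.829, 0.554, 0.057]
contact_force: [1.2, -0.3, -0.2]
width: 0.0854
gripper_force: 0.0
```

```bash
python3 - <<'E'
from h import *; from rig import get_state
O=np.array([.5975,.148,.121]); V=valveR(np.radians(19.8)); st=get_state()
P=O+V@[0,.04,.2]
print(st["position"],st["qpos"],st["contact_force"],move(st,P,toolR(V,0)))
E
```

```text
[ 0.37564965 -0.19064678  0.33527229] [-0.72097592 -0.0894262   1.60696254  0.08988171  1.52089212 -0.32857247] [ 1.21462419 -0.25547332 -0.21155159] (array([ 0.1596,  0.3587, -0.0211]), array([-0.0558, -0.1369,  0.7298]))
```

Emit:
send_rows:
  increments:
    - {"gripper": -1, "linear": [0.146, 0.326, -0.026], "delta_rot": [-0.056, -0.137, 0.73]}
    - {"gripper": -1, "linear": [0.146, 0.326, -0.026], "delta_rot": [-0.056, -0.137, 0.73]}
    - {"gripper": -1, "linear": [0.146, 0.326, -0.026], "delta_rot": [-0.056, -0.137, 0.73]}
    - {"gripper": -1, "linear": [0.146, 0.326, -0.026], "delta_rot": [-0.056, -0.137, 0.73]}
    - {"gripper": -1, "linear": [0.146, 0.326, -0.026], "delta_rot": [-0.056, -0.137, 0.73]}
    - {"gripper": -1, "linear": [0.146, 0.326, -0.026], "delta_rot": [-0.056, -0.137, 0.73]}
    - {"gripper": -1, "linear": [0.146, 0.326, -0.026], "delta_rot": [-0.056, -0.137, 0.73]}
    - {"gripper": -1, "linear": [0.146, 0.326, -0.026], "delta_rot": [-0.056, -0.137, 0.73]}

```text
clock: 1.75
position: [0.5223, 0.1386, 0.3079]
ee_rot: [0.074, 0.567, 0.813, 0.107]
contact_force: [-0.3, -1.3, -1.2]
width: 0.0856
gripper_force: 0.0
```

Emit:
send_rows:
  increments:
    - {"gripper": -1, "linear": [0, 0, 0], "delta_rot": [0, 0, 0]}
    - {"gripper": -1, "linear": [0, 0, 0], "delta_rot": [0, 0, 0]}

```text
clock: 1.95
position: [0.5212, 0.1327, 0.3086]
ee_rot: [0.075, 0.569, 0.812, 0.106]
contact_force: [0.7, -0.3, 0.1]
width: 0.0854
gripper_force: 0.0
```

```bash
python3 - <<'E'
from h import *; from rig import get_state,optics; import pickle
O=np.array([.5975,.148,.121]); V=valveR(np.radians(19.8)); st=get_state()
im=optics.get_image("wrist"); cv2.imwrite("pics/w1.png",im["pixels"]); pickle.dump((st,im),open("w1.pkl","wb"))
print(st["position"],st["qpos"],move(st,O+V@[0,.04,.2],toolR(V,0)))
print(proj(im,[O+V@p for p in([0,0,.054],[0,.075,.0445])],st),im["K"][0,0])
E
```

```text
[0.52116269 0.13271654 0.3086263 ] [ 0.06822494  0.02055115  1.58856614  0.0727152   1.28262795 -0.29097349] (array([0.0141, 0.0354, 0.0056]), array([ 0.0018, -0.0014, -0.0016]))
[[346.55080362 229.39473218]
 [347.92989796 144.13638234]] 364.2071522043772
```

View pics/w1.png

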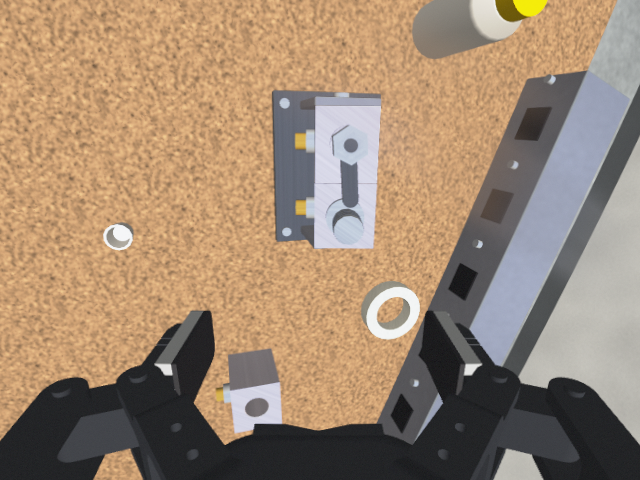

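The wrist view shows the nut hole near (351,145) and the knob top near (348,229), within 3 px of the prediction. I'll enlarge it to read the claw angle.

```bash
python3 - <<'E'
import pickle,cv2
st,im=pickle.load(open("w1.pkl","rb")); c=im["pixels"][120:255,305:395]
cv2.imwrite("pics/w1c.png",cv2.resize(c,None,fx=4.4,fy=4.4,interpolation=cv2.INTER_CUBIC))
E
```

```text
(no output)
```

View pics/w1c.png

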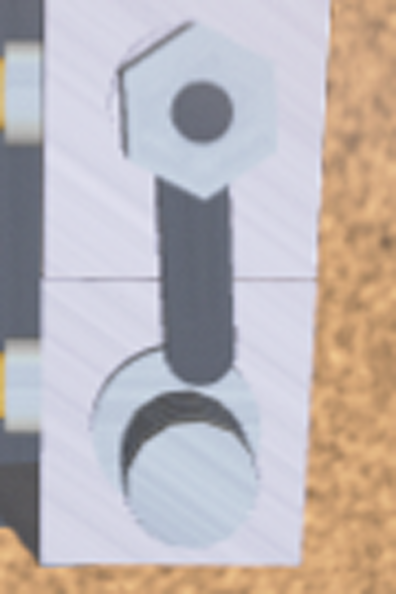

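In the crop, the nut hole is at px (350.9,145.5), the knob top at (348.8,230.0), and the claw centre line runs (348.9,161.4) to (350.6,201.8). The left and right flats face roughly along valve ±x.

```bash
python3 - <<'E'
from h import *; from rig import get_state; import pickle
st,im=pickle.load(open("w1.pkl","rb"))
O=np.array([.5975,.148,.121]); V=valveR(np.radians(19.8))
def onz(px,h):
    c,v=ray(im,px,st); z=V[:,2]; p=c+v*(((O-c)@z+h)/(v@z)); return V.T@(p-O)*1000
f=lambda x,y:(305+x/4.4,120+y/4.4)
print("knob",onz((348.75,230),.054),"nut",onz((350.9,145.5),.0445))
def ang(a,b,h): d=onz(b,h)-onz(a,h); return np.degrees(np.arctan2(d[1],d[0]))
print("claw",ang(f(193,182),f(200.5,360),.016), "L",ang(f(122,70),f(127,155),.0445),"R",ang(f(273,65),f(277,150),.0445))
print("tip",onz(f(199,384),.016))
E
```

```text
knob [ 2.02484752 -0.56778314 54.        ] nut [ 2.63916295 73.84747484 44.5       ]
claw -85.99326467137764 L -85.72695122732138 R -84.8859656898685
tip [ 6.12752873 12.37218294 16.        ]
```

```bash
cat >> h.py <<'E'
V=valveR(np.radians(19.8)); O=np.array([.599,.148,.121])
def rel(st,p,a): # print a move to valve-frame p(m), angle a
    q=R.from_quat(st["ee_rot"],scalar_first=True).as_matrix(); y=V.T@q[:,1]
    print("now valve mm",(V.T@(st["position"]-O)*1000).round(1),"a",np.degrees(np.arctan2(y[1],y[0])).round(2),"F",(V.T@st["contact_force"]).round(1),"M",(V.T@st["moment"]).round(2),"w",st["width"],"j",st["qpos"].round(2),"t",st["clock"])
    print(move(st,O+V@p,toolR(V,a)))
E
python3 - <<'E'
from h import *; from rig import get_state
st=get_state(); rel(st,[0,.075,.09],.077); print((V@[0,0,-.068]).round(4))
E
```

```text
now valve mm [-27.2  11.5 201.8] a 0.03 F [-0.4 -0.4  0.2] M [-0.03  0.12 -0.02] w 0.08562226796441809 j [ 0.07  0.02  1.59  0.07  1.28 -0.29] t 2.0
(array([ 0.0304,  0.0785, -0.101 ]), array([-0.0172, -0.0075,  0.0741]))
[ 0.0166  0.006  -0.0657]
```

Emit:
send_rows:
  increments:
    - {"gripper": -1, "linear": [0.015, 0.04, -0.02], "delta_rot": [-0.017, -0.007, 0.074]}
    - {"gripper": -1, "linear": [0.025, 0.07, -0.05], "delta_rot": [-0.017, -0.007, 0.074]}
    - {"gripper": -1, "linear": [0.03, 0.0785, -0.085], "delta_rot": [-0.017, -0.007, 0.074]}
    - {"gripper": -1, "linear": [0.0304, 0.0785, -0.101], "delta_rot": [-0.017, -0.007, 0.074]}
    - {"gripper": -1, "linear": [0.0304, 0.0785, -0.101], "delta_rot": [-0.017, -0.007, 0.074]}
    - {"gripper": -1, "linear": [0.0304, 0.0785, -0.101], "delta_rot": [-0.017, -0.007, 0.074]}
    - {"gripper": -1, "linear": [0.0304, 0.0785, -0.101], "delta_rot": [-0.017, -0.007, 0.074]}

```text
clock: 2.7
position: [0.5534, 0.2111, 0.2102]
ee_rot: [0.08, 0.539, 0.832, 0.105]
contact_force: [-1.0, 0.3, 0.9]
width: 0.0855
gripper_force: 0.0
```

```bash
python3 - <<'E'
from h import *; from rig import get_state,optics; import pickle
st=get_state(); im=optics.get_image("wrist"); rel(st,[0.000,.075,.021],.077)
cv2.imwrite("pics/w2.png",im["pixels"]); pickle.dump((st,im),open("w2.pkl","wb"))
print(proj(im,[O+V@p for p in([0,0,.054],[0,.075,.0445])],st))
E
```

```text
now valve mm [ 2.3 74.8 91.7] a 4.37 F [-0.6  0.6  1. ] M [-0.02  0.12  0.01] w 0.08554194916530763 j [ 0.23  0.15  1.69  0.04  1.04 -0.21] t 2.7
(array([ 0.015 ,  0.0056, -0.0689]), array([-0.0017,  0.0036,  0.0006]))
[[305.99800365 361.57245485]
 [314.13335778 253.67994617]]
```

View pics/w2.png

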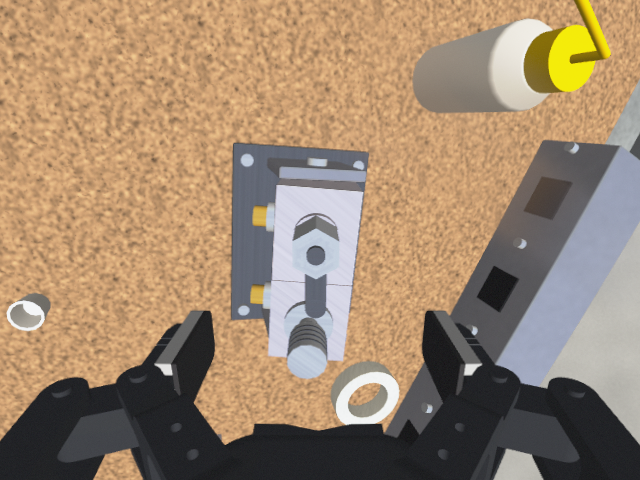

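The nut top is at (316,255) and the knob top at (307,361), within 2 px of the model, and the flats are parallel to the pads. Next I descend along the nut's axis.

Emit:
send_rows:
  increments:
    - {"gripper": -1, "linear": [0.006, 0.002, -0.03], "delta_rot": [0, 0, 0]}
    - {"gripper": -1, "linear": [0.011, 0.004, -0.05], "delta_rot": [0, 0, 0]}
    - {"gripper": -1, "linear": [0.0155, 0.0058, -0.066], "delta_rot": [0, 0, 0]}
    - {"gripper": -1, "linear": [0.016, 0.006, -0.069], "delta_rot": [0, 0, 0]}
    - {"gripper": -1, "linear": [0.016, 0.006, -0.069], "delta_rot": [0, 0, 0]}
    - {"gripper": -1, "linear": [0.016, 0.006, -0.069], "delta_rot": [0, 0, 0]}

```text
clock: 3.35
position: [0.569, 0.218, 0.1406]
ee_rot: [0.08, 0.538, 0.833, 0.105]
contact_force: [0.7, 1.2, 0.5]
width: 0.0854
gripper_force: 0.0
```

```bash
python3 - <<'E'
from h import *; from rig import get_state
rel(get_state(),[0.001,.075,.021],.077)
E
```

```text
now valve mm [ 0.8 76.1 20.1] a 4.45 F [1.2 0.9 0.2] M [-0.02  0.17  0.02] w 0.085371241435924 j [ 0.23  0.23  1.77  0.04  0.88 -0.21] t 3.35
(array([ 0.0004, -0.001 ,  0.0009]), array([-0.0016,  0.0025, -0.0009]))
```

Emit:
send_rows:
  increments:
    - {"gripper": 1, "linear": [0, -0.001, 0.001], "delta_rot": [0, 0, 0]}
    - {"gripper": 1, "linear": [0, -0.001, 0.001], "delta_rot": [0, 0, 0]}
    - {"gripper": 1, "linear": [0, -0.001, 0.001], "delta_rot": [0, 0, 0]}
    - {"gripper": 1, "linear": [0, -0.001, 0.001], "delta_rot": [0, 0, 0]}
    - {"gripper": 1, "linear": [0, -0.001, 0.001], "delta_rot": [0, 0, 0]}
    - {"gripper": 1, "linear": [0, -0.001, 0.001], "delta_rot": [0, 0, 0]}
    - {"gripper": 1, "linear": [0, -0.001, 0.001], "delta_rot": [0, 0, 0]}
    - {"gripper": 1, "linear": [0, -0.001, 0.001], "delta_rot": [0, 0, 0]}
  newtons: 30

```text
clock: 4.15
position: [0.5681, 0.217, 0.1399]
ee_rot: [0.079, 0.538, 0.833, 0.104]
contact_force: [1.1, 0.2, 0.5]
width: 0.0003
gripper_force: 0.0
```

```bash
python3 - <<'E'
from h import *; from rig import get_state
rel(get_state(),[0.001,.075,.021],.077)
E
```

```text
now valve mm [-0.6 75.4 19.7] a 4.47 F [ 1.2 -0.2  0.2] M [0.02 0.14 0.01] w 0.0002810637142864493 j [ 0.23  0.23  1.77  0.04  0.88 -0.21] t 4.15
(array([0.0013, 0.    , 0.0017]), array([-0.0009, -0.0002, -0.0013]))
```

```bash
python3 - <<'E'
from h import *; from rig import get_state,optics
a=optics.get_image("wrist")["pixels"]; b=optics.get_image("scene")["pixels"][210:390,300:460]
o=np.hstack([cv2.resize(a[100:480,180:460],(442,600)),cv2.resize(b,(356,400),interpolation=cv2.INTER_CUBIC) if 0 else cv2.copyMakeBorder(cv2.resize(b,(356,400)),0,200,0,0,cv2.BORDER_CONSTANT)])
cv2.imwrite("pics/g1.png",o)
E
```

```text
(no output)
```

View pics/g1.png

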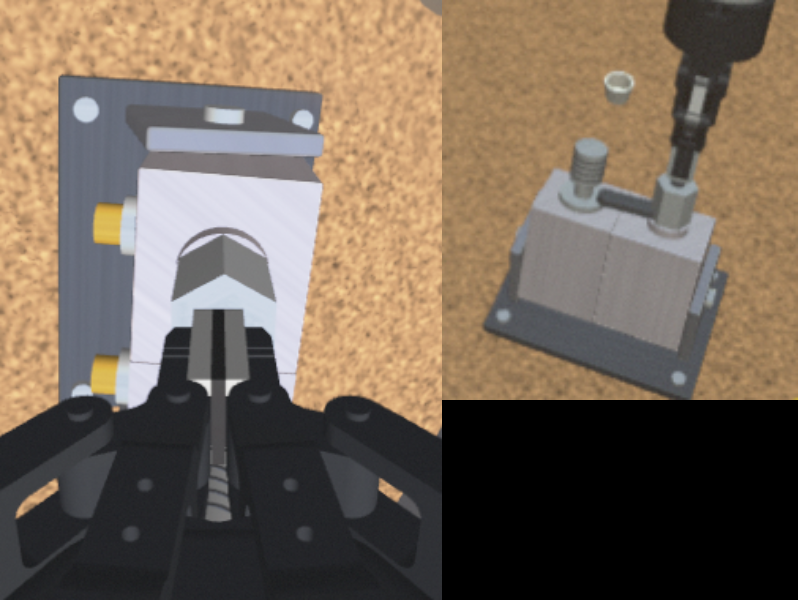

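The picture shows the fingers shut just above the nut's top, tips at about wrist px (318,296) and scene px (408,291). They never went around the nut, so I'll check the tip's true height.

```bash
python3 - <<'E'
from h import *; from rig import get_state,optics
st=get_state(); s=optics.get_image("scene"); w=optics.get_image("wrist")
T=R.from_quat(st["ee_rot"],scalar_first=True).as_matrix()
for d in(0,.01,.02,.025,.03,.04):
    p=st["position"]-T[:,2]*d; print(d,proj(s,p),proj(w,p,st),proj(w,p+T[:,0]*.011,st))
print("nut top",proj(w,O+V@[.001,.075,.0445],st),proj(s,O+V@[.001,.075,.0445]), "knob",proj(w,O+V@[.001,0,.054],st))
E
```

```text
0 [[403.23887774 302.62902367]] [[317.99623923 284.6450768 ]] [[318.00552065 264.86166868]]
0.01 [[404.27895466 298.26587902]] [[317.99229866 293.03559112]] [[318.00201908 272.35430529]]
0.02 [[405.33081329 293.85183418]] [[317.9879113  302.35854315]] [[317.99811185 280.69987628]]
0.025 [[405.86122006 291.62545939]] [[317.98552588 307.41912428]] [[317.99598359 285.23898869]]
0.03 [[406.39464389 289.38603956]] [[317.98299744 312.77669455]] [[317.99372472 290.05151935]]
0.04 [[407.47064051 284.8676277 ]] [[317.97745746 324.49249602]] [[317.98876439 300.60098017]]
nut top [[321.40586544 308.09837107]] [[405.45000168 292.14821003]] knob [[309.34623866 450.81676646]]
```

The front edge of the pads sits about 36 mm short of the stated TCP when shut, and about 49 mm when open. That matches the 13 mm swing. I'll open, go down about 32 mm more and close again.

```bash
python3 - <<'E'
from h import *; from rig import get_state
rel(get_state(),[0.0015,.075,-.012],.077)
E
```

```text
now valve mm [-0.6 75.4 19.8] a 4.46 F [ 0.3  0.1 -0.7] M [ 0.06  0.09 -0.02] w 0.00043341122838004196 j [ 0.23  0.23  1.77  0.04  0.88 -0.21] t 4.35
(array([ 0.0098,  0.0031, -0.0302]), array([-0.001 , -0.0001, -0.0012]))
```

Emit:
send_rows:
  increments:
    - {"gripper": -1, "linear": [0, 0, 0], "delta_rot": [0, 0, 0]}
    - {"gripper": -1, "linear": [0, 0, 0], "delta_rot": [0, 0, 0]}
    - {"gripper": -1, "linear": [0, 0, 0], "delta_rot": [0, 0, 0]}
    - {"gripper": -1, "linear": [0, 0, 0], "delta_rot": [0, 0, 0]}
    - {"gripper": -1, "linear": [0, 0, 0], "delta_rot": [0, 0, 0]}
    - {"gripper": -1, "linear": [0, 0, 0], "delta_rot": [0, 0, 0]}
    - {"gripper": -1, "linear": [0, 0, 0], "delta_rot": [0, 0, 0]}

```text
clock: 5.05
position: [0.5681, 0.217, 0.14]
ee_rot: [0.079, 0.538, 0.833, 0.104]
contact_force: [-0.2, -0.2, 0.3]
width: 0.0851
gripper_force: 0.0
```

Emit:
send_rows:
  increments:
    - {"gripper": -1, "linear": [0.004, 0.001, -0.01], "delta_rot": [0, 0, 0]}
    - {"gripper": -1, "linear": [0.007, 0.002, -0.02], "delta_rot": [0, 0, 0]}
    - {"gripper": -1, "linear": [0.0098, 0.003, -0.0302], "delta_rot": [0, 0, 0]}
    - {"gripper": -1, "linear": [0.0098, 0.003, -0.0302], "delta_rot": [0, 0, 0]}
    - {"gripper": -1, "linear": [0.0098, 0.003, -0.0302], "delta_rot": [0, 0, 0]}

```text
clock: 5.55
position: [0.5776, 0.2199, 0.1088]
ee_rot: [0.078, 0.538, 0.833, 0.104]
contact_force: [0.4, -0.2, -0.7]
width: 0.0852
gripper_force: 0.0
```

Emit:
send_rows:
  increments:
    - {"gripper": 1, "linear": [0, 0, 0], "delta_rot": [0, 0, 0]}
    - {"gripper": 1, "linear": [0, 0, 0], "delta_rot": [0, 0, 0]}
    - {"gripper": 1, "linear": [0, 0, 0], "delta_rot": [0, 0, 0]}
    - {"gripper": 1, "linear": [0, 0, 0], "delta_rot": [0, 0, 0]}
    - {"gripper": 1, "linear": [0, 0, 0], "delta_rot": [0, 0, 0]}
    - {"gripper": 1, "linear": [0, 0, 0], "delta_rot": [0, 0, 0]}
  newtons: 30

```text
clock: 6.15
position: [0.5773, 0.2197, 0.1101]
ee_rot: [0.079, 0.538, 0.833, 0.104]
contact_force: [-4.0, -1.9, 5.1]
width: 0.0292
gripper_force: 31.3
```

```bash
python3 - <<'E'
from h import *; from rig import get_state
rel(get_state(),[0.0015,.075,-.012],.077)
E
```

```text
now valve mm [  1.   74.9 -11.5] a 4.46 F [-2.9 -0.4  6.1] M [-0.09  0.55 -0.06] w 0.029220132402914833 j [ 0.23  0.27  1.79  0.04  0.82 -0.22] t 6.15
(array([ 0.0006,  0.0004, -0.0003]), array([-0.0007, -0.0007, -0.0011]))
```

Emit:
send_rows:
  increments:
    - {"gripper": 1, "linear": [0, 0, 0], "delta_rot": [0, 0, 0]}
    - {"gripper": 1, "linear": [0, 0, 0], "delta_rot": [-0.0244, -0.0088, 0.0966]}
    - {"gripper": 1, "linear": [0, 0, 0], "delta_rot": [-0.0487, -0.0175, 0.1932]}
    - {"gripper": 1, "linear": [0, 0, 0], "delta_rot": [-0.0731, -0.0263, 0.2898]}
    - {"gripper": 1, "linear": [0, 0, 0], "delta_rot": [-0.0974, -0.0351, 0.3864]}
    - {"gripper": 1, "linear": [0, 0, 0], "delta_rot": [-0.0974, -0.0351, 0.3864]}
  newtons: 60

```text
clock: 6.75
position: [0.5775, 0.2198, 0.1103]
ee_rot: [0.098, 0.361, 0.923, 0.086]
contact_force: [-3.6, -1.3, 6.6]
width: 0.0288
gripper_force: 59.9
```

```bash
python3 - <<'E'
from h import *; from rig import get_state
rel(get_state(),[0.0015,.075,-.012],1.44)
E
```

```text
now valve mm [  1.2  74.9 -11.4] a 27.51 F [-2.   0.   7.4] M [-0.03  0.63  0.15] w 0.02878635994864109 j [ 0.23  0.27  1.79  0.04  0.82 -0.62] t 6.75
(array([ 0.0004,  0.0003, -0.0005]), array([-0.2341, -0.0854,  0.927 ]))
```

Emit:
send_rows:
  increments:
    - {"gripper": 1, "linear": [0, 0, 0], "delta_rot": [-0.0317, -0.0114, 0.1256]}
    - {"gripper": 1, "linear": [0, 0, 0], "delta_rot": [-0.0633, -0.0228, 0.2511]}
    - {"gripper": 1, "linear": [0, 0, 0], "delta_rot": [-0.095, -0.0342, 0.3767]}
    - {"gripper": 1, "linear": [0, 0, 0], "delta_rot": [-0.1266, -0.0456, 0.5023]}
    - {"gripper": 1, "linear": [0, 0, 0], "delta_rot": [-0.1583, -0.057, 0.6278]}
    - {"gripper": 1, "linear": [0, 0, 0], "delta_rot": [-0.19, -0.0684, 0.7534]}
    - {"gripper": 1, "linear": [0, 0, 0], "delta_rot": [-0.2167, -0.0781, 0.8597]}
    - {"gripper": 1, "linear": [0, 0, 0], "delta_rot": [-0.2167, -0.0781, 0.8597]}

```text
clock: 7.55
position: [0.5776, 0.2202, 0.1104]
ee_rot: [0.125, -0.072, 0.989, 0.036]
contact_force: [-4.7, -0.7, 5.4]
width: 0.0292
gripper_force: 59.8
```

```bash
python3 - <<'E'
from h import *; from rig import get_state
rel(get_state(),[0.0015,.075,-.012],1.44)
E
```

```text
now valve mm [  1.4  75.2 -11.4] a 78.51 F [-3.2  0.9  6.5] M [0.05 0.53 0.13] w 0.02918828918576149 j [ 0.23  0.27  1.79  0.04  0.82 -1.51] t 7.55
(array([ 0.0003, -0.0001, -0.0006]), array([-0.0176, -0.0074,  0.0671]))
```

Emit:
send_rows:
  increments:
    - {"gripper": -0.3, "linear": [0, 0, 0], "delta_rot": [0, 0, 0]}
    - {"gripper": -0.3, "linear": [0, 0, 0], "delta_rot": [0, 0, 0]}
    - {"gripper": -0.3, "linear": [0, 0, 0], "delta_rot": [0, 0, 0]}
    - {"gripper": -0.3, "linear": [0, 0, 0], "delta_rot": [0, 0, 0]}
    - {"gripper": -0.3, "linear": [-0.0073, -0.0026, 0.029], "delta_rot": [0, 0, 0]}
    - {"gripper": -0.3, "linear": [-0.0146, -0.0053, 0.058], "delta_rot": [0, 0, 0]}
    - {"gripper": -0.3, "linear": [-0.0244, -0.0088, 0.0966], "delta_rot": [0, 0, 0]}
    - {"gripper": -0.3, "linear": [-0.0244, -0.0088, 0.0966], "delta_rot": [0, 0, 0]}

```text
clock: 8.35
position: [0.5565, 0.2119, 0.2127]
ee_rot: [0.131, -0.071, 0.988, 0.036]
contact_force: [1.6, -0.5, 0.8]
width: 0.0555
gripper_force: 0.0
```

```bash
python3 - <<'E'
from h import *; from rig import get_state
st=get_state();rel(st,[0.0015,.0,.095],0)
E
```

```text
now valve mm [ 6.  74.5 93.4] a 78.4 F [ 1.5 -1.   0.4] M [-0.02  0.1  -0.05] w 0.05545855542559106 j [ 0.23  0.15  1.68  0.04  1.04 -1.5 ] t 8.35
(array([ 0.0207, -0.0717,  0.0004]), array([ 0.3372,  0.1302, -1.3197]))
```

Emit:
send_rows:
  increments:
    - {"gripper": -1, "linear": [0.01, -0.036, 0], "delta_rot": [0.168, 0.065, -0.66]}
    - {"gripper": -1, "linear": [0.01, -0.036, 0], "delta_rot": [0.168, 0.065, -0.66]}
    - {"gripper": -1, "linear": [0.01, -0.036, 0], "delta_rot": [0.168, 0.065, -0.66]}
    - {"gripper": -1, "linear": [0.01, -0.036, 0], "delta_rot": [0.168, 0.065, -0.66]}
    - {"gripper": -1, "linear": [0.01, -0.036, 0], "delta_rot": [0.168, 0.065, -0.66]}
    - {"gripper": -1, "linear": [0.01, -0.036, 0], "delta_rot": [0.168, 0.065, -0.66]}

```text
clock: 8.95
position: [0.5634, 0.1751, 0.2056]
ee_rot: [0.103, 0.265, 0.956, 0.077]
contact_force: [0.9, -0.1, 0.2]
width: 0.0853
gripper_force: 0.0
```

```bash
python3 - <<'E'
from h import *; from rig import get_state
st=get_state();rel(st,[0.0015,.0,.095],0)
E
```

```text
now valve mm [-1.6 37.5 88. ] a 39.18 F [ 0.8 -0.4 -0. ] M [-0.02  0.1  -0.05] w 0.08531810647924012 j [ 0.15  0.15  1.69  0.06  1.05 -0.91] t 8.95
(array([ 0.0138, -0.0349,  0.0076]), array([ 0.161 ,  0.0557, -0.6622]))
```

Emit:
send_rows:
  increments:
    - {"gripper": -1, "linear": [0.0138, -0.035, 0.0076], "delta_rot": [0.161, 0.0557, -0.6622]}
    - {"gripper": -1, "linear": [0.0138, -0.035, 0.0076], "delta_rot": [0.161, 0.0557, -0.6622]}
    - {"gripper": -1, "linear": [0.0138, -0.035, 0.0076], "delta_rot": [0.161, 0.0557, -0.6622]}
    - {"gripper": -1, "linear": [0.0138, -0.035, 0.0076], "delta_rot": [0.161, 0.0557, -0.6622]}
    - {"gripper": -1, "linear": [0.0138, -0.035, 0.0076], "delta_rot": [0.161, 0.0557, -0.6622]}
    - {"gripper": -1, "linear": [0.0138, -0.035, 0.0076], "delta_rot": [0.161, 0.0557, -0.6622]}
    - {"gripper": -1, "linear": [0.0138, -0.035, 0.0076], "delta_rot": [0.161, 0.0557, -0.6622]}

```text
clock: 9.65
position: [0.5773, 0.1402, 0.2136]
ee_rot: [0.075, 0.569, 0.812, 0.107]
contact_force: [-0.1, -0.0, -0.1]
width: 0.0852
gripper_force: 0.0
```

```bash
python3 - <<'E'
from h import *; from rig import get_state,optics; import pickle
st=get_state(); im=optics.get_image("wrist"); s=optics.get_image("top"); rel(st,[0.0015,.0,.002],0)
print(proj(im,[O+V@p for p in([0,0,.054],[0,.075,.0445],[.0615,.087,.016])],st))
pickle.dump((st,im),open("w3.pkl","wb")); cv2.imwrite("pics/w3.png",im["pixels"])
E
```

```text
now valve mm [ 1.7  0.1 95.4] a 0.17 F [-0.1  0.  -0. ] M [-0.01  0.1   0.01] w 0.0851769984519187 j [ 0.08  0.15  1.67  0.08  1.06 -0.3 ] t 9.65
(array([ 0.0226,  0.0081, -0.0903]), array([ 0.0012,  0.0006, -0.0027]))
[[315.29523303 257.33118069]
 [315.56150839 132.44593729]
 [409.29709775 113.47380994]]
```

View pics/w3.png

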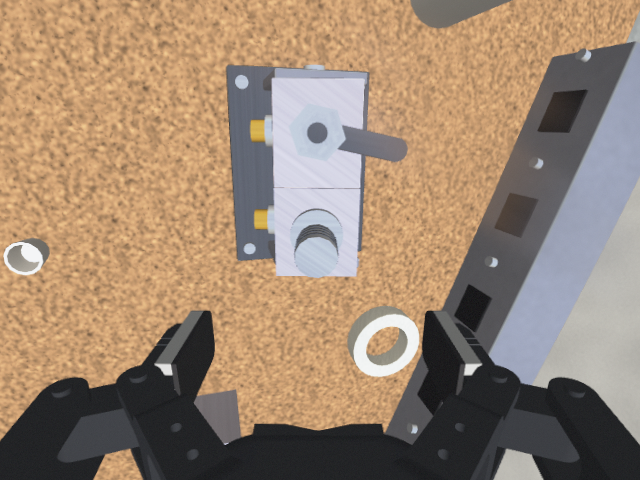

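The claw now points to about (405,149), well off the flange. The knob top is at (316.5,256) under the gripper's centre line. Next I descend over it.

Emit:
send_rows:
  increments:
    - {"gripper": -1, "linear": [0.006, 0.002, -0.03], "delta_rot": [0, 0, 0]}
    - {"gripper": -1, "linear": [0.0135, 0.005, -0.06], "delta_rot": [0, 0, 0]}
    - {"gripper": -1, "linear": [0.0205, 0.0075, -0.085], "delta_rot": [0, 0, 0]}
    - {"gripper": -1, "linear": [0.025, 0.009, -0.1016], "delta_rot": [0.001, 0, -0.002]}
    - {"gripper": -1, "linear": [0.025, 0.009, -0.1016], "delta_rot": [0.001, 0, -0.002]}
    - {"gripper": -1, "linear": [0.025, 0.009, -0.1016], "delta_rot": [0.001, 0, -0.002]}

```text
clock: 10.35
position: [0.6025, 0.1492, 0.1125]
ee_rot: [0.075, 0.571, 0.811, 0.107]
contact_force: [0.0, 0.2, 0.3]
width: 0.0856
gripper_force: 0.0
```

```bash
python3 - <<'E'
from h import *; from rig import get_state
st=get_state();rel(st,[0.001,.0,-.017],0)
E
```

```text
now valve mm [ 1.3 -0.  -9.2] a -0.08 F [0.2 0.2 0.2] M [0.05 0.12 0.01] w 0.08555519585501925 j [ 0.09  0.27  1.78  0.09  0.83 -0.31] t 10.35
(array([ 0.0016,  0.0006, -0.0076]), array([-0.0004,  0.0007,  0.0014]))
```

Emit:
send_rows:
  increments:
    - {"gripper": -1, "linear": [0.0016, 0.0006, -0.0076], "delta_rot": [0, 0, 0]}
    - {"gripper": 1, "linear": [0.0016, 0.0006, -0.0076], "delta_rot": [0, 0, 0]}
    - {"gripper": 1, "linear": [0.0016, 0.0006, -0.0076], "delta_rot": [0, 0, 0]}
    - {"gripper": 1, "linear": [0.0016, 0.0006, -0.0076], "delta_rot": [0, 0, 0]}
    - {"gripper": 1, "linear": [0.0016, 0.0006, -0.0076], "delta_rot": [0, 0, 0]}
    - {"gripper": 1, "linear": [0.0016, 0.0006, -0.0076], "delta_rot": [0, 0, 0]}
    - {"gripper": 1, "linear": [0.0016, 0.0006, -0.0076], "delta_rot": [0, 0, 0]}
    - {"gripper": 1, "linear": [0.0016, 0.0006, -0.0076], "delta_rot": [0, 0, 0]}
  newtons: 40

```text
clock: 11.15
position: [0.6038, 0.1497, 0.1052]
ee_rot: [0.075, 0.571, 0.811, 0.107]
contact_force: [-2.8, -1.7, 5.2]
width: 0.027
gripper_force: 39.3
```

```bash
python3 - <<'E'
from h import *; from rig import get_state
st=get_state();rel(st,[0.001,.0,-.017],0)
E
```

```text
now valve mm [  0.9  -0.  -16.6] a -0.11 F [-1.8 -0.6  5.8] M [ 0.03  0.36 -0.04] w 0.02703168887651085 j [ 0.09  0.28  1.79  0.09  0.82 -0.31] t 11.15
(array([ 0.0002,  0.0001, -0.0004]), array([-0.0005,  0.0011,  0.002 ]))
```

Emit:
send_rows:
  increments:
    - {"gripper": 1, "linear": [0, 0, 0], "delta_rot": [0, 0, 0]}
    - {"gripper": 1, "linear": [0, 0, 0], "delta_rot": [0, 0, 0]}
    - {"gripper": 1, "linear": [-0.0005, -0.0002, 0.0019], "delta_rot": [0, 0, 0]}
    - {"gripper": 1, "linear": [-0.001, -0.0004, 0.0039], "delta_rot": [0, 0, 0]}
    - {"gripper": 1, "linear": [-0.0015, -0.0005, 0.0058], "delta_rot": [0, 0, 0]}
    - {"gripper": 1, "linear": [-0.0019, -0.0007, 0.0077], "delta_rot": [0, 0, 0]}
    - {"gripper": 1, "linear": [-0.0024, -0.0009, 0.0097], "delta_rot": [0, 0, 0]}
    - {"gripper": 1, "linear": [-0.0024, -0.0009, 0.0097], "delta_rot": [0, 0, 0]}
  newtons: 80

```text
clock: 11.95
position: [0.6014, 0.1489, 0.1145]
ee_rot: [0.075, 0.571, 0.811, 0.107]
contact_force: [-0.5, -0.2, -4.2]
width: 0.0263
gripper_force: 78.8
```

```bash
python3 - <<'E'
from h import *; from rig import get_state
st=get_state();rel(st,[0.0009,.0,.0334],0)
E
```

```text
now valve mm [ 0.8  0.  -6.9] a -0.12 F [-1.6  0.  -3.9] M [0.01 0.31 0.01] w 0.026311698670453305 j [ 0.09  0.27  1.78  0.09  0.84 -0.31] t 11.95
(array([-0.0097, -0.0035,  0.039 ]), array([-0.0005,  0.0006,  0.0021]))
```

Emit:
send_rows:
  increments:
    - {"gripper": 1, "linear": [-0.0007, -0.0003, 0.0029], "delta_rot": [0, 0, 0]}
    - {"gripper": 1, "linear": [-0.0015, -0.0005, 0.0058], "delta_rot": [0, 0, 0]}
    - {"gripper": 1, "linear": [-0.0022, -0.0008, 0.0087], "delta_rot": [0, 0, 0]}
    - {"gripper": 1, "linear": [-0.0029, -0.0011, 0.0116], "delta_rot": [0, 0, 0]}
    - {"gripper": 1, "linear": [-0.0037, -0.0013, 0.0145], "delta_rot": [0, 0, 0]}
    - {"gripper": 1, "linear": [-0.0044, -0.0016, 0.0174], "delta_rot": [0, 0, 0]}
    - {"gripper": 1, "linear": [-0.0049, -0.0018, 0.0193], "delta_rot": [0, 0, 0]}
    - {"gripper": 1, "linear": [-0.0049, -0.0018, 0.0193], "delta_rot": [0, 0, 0]}

```text
clock: 12.75
position: [0.5968, 0.1471, 0.1342]
ee_rot: [0.076, 0.571, 0.81, 0.107]
contact_force: [0.1, 0.7, -4.1]
width: 0.0262
gripper_force: 78.8
```

```bash
python3 - <<'E'
from h import *; from rig import get_state
st=get_state();rel(st,[0.0009,.0,.0334],0)
E
```

```text
now valve mm [ 1.2 -0.1 13.4] a -0.12 F [-0.7  0.6 -4.1] M [ 0.01  0.3  -0.04] w 0.026161770995167807 j [ 0.09  0.24  1.76  0.09  0.88 -0.3 ] t 12.75
(array([-0.0051, -0.0017,  0.0193]), array([-0.0006,  0.0016,  0.0021]))
```

Emit:
send_rows:
  increments:
    - {"gripper": 1, "linear": [-0.0007, -0.0003, 0.0029], "delta_rot": [0, 0, 0]}
    - {"gripper": 1, "linear": [-0.0015, -0.0005, 0.0058], "delta_rot": [0, 0, 0]}
    - {"gripper": 1, "linear": [-0.0022, -0.0008, 0.0087], "delta_rot": [0, 0, 0]}
    - {"gripper": 1, "linear": [-0.0029, -0.0011, 0.0116], "delta_rot": [0, 0, 0]}
    - {"gripper": 1, "linear": [-0.0037, -0.0013, 0.0145], "delta_rot": [0, 0, 0]}
    - {"gripper": 1, "linear": [-0.0044, -0.0016, 0.0174], "delta_rot": [0, 0, 0]}
    - {"gripper": 1, "linear": [-0.0049, -0.0018, 0.0193], "delta_rot": [0, 0, 0]}
    - {"gripper": 1, "linear": [-0.0049, -0.0018, 0.0193], "delta_rot": [0, 0, 0]}

```text
clock: 13.55
position: [0.5919, 0.1453, 0.1535]
ee_rot: [0.076, 0.571, 0.81, 0.107]
contact_force: [0.5, -0.4, -3.7]
width: 0.0266
gripper_force: 78.8
```

Emit:
send_rows:
  increments:
    - {"gripper": 1, "linear": [0, 0, 0], "delta_rot": [0, 0, 0]}
    - {"gripper": 1, "linear": [0, 0, 0], "delta_rot": [0, 0, 0]}
    - {"gripper": 1, "linear": [0, 0, 0], "delta_rot": [0, 0, 0]}

```text
clock: 13.85
position: [0.5917, 0.1453, 0.1529]
ee_rot: [0.075, 0.571, 0.811, 0.107]
contact_force: [-1.2, -0.8, -4.2]
width: 0.0261
gripper_force: 78.8
```

```bash
python3 - <<'E'
from h import *; from rig import get_state,optics
st=get_state();rel(st,[0.0009,.0,.0334],0)
a=optics.get_image("wrist")["pixels"]; s=optics.get_image("scene")
print(proj(s,[O+V@[0,0,0],O+V@[0,0,.05],O+V@[0,0,.104]]))
b=s["pixels"][210:390,300:460]
cv2.imwrite("pics/g2.png",np.hstack([cv2.resize(a[100:480,180:460],(442,600)),cv2.copyMakeBorder(cv2.resize(b,(356,400)),0,200,0,0,cv2.BORDER_CONSTANT)]))
E
```

```text
now valve mm [ 0.7 -0.  32.8] a -0.12 F [-2.4 -0.4 -3.7] M [0.03 0.36 0.03] w 0.026072035928324123 j [ 0.08  0.22  1.75  0.08  0.92 -0.3 ] t 13.85
(array([0.    , 0.0001, 0.0006]), array([-0.0005,  0.0005,  0.002 ]))
[[362.41135982 299.20704411]
 [366.41967817 277.53647502]
 [371.00883722 252.69430721]]
```

View pics/g2.png

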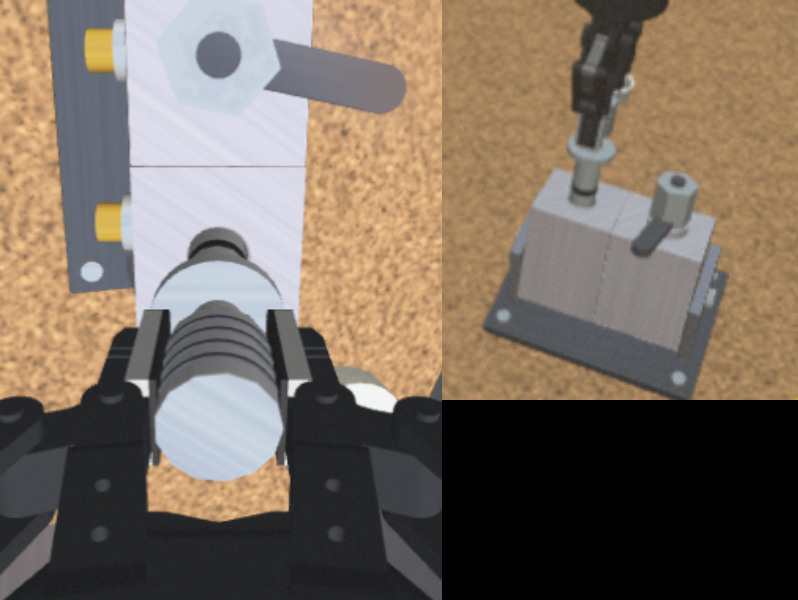

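The rod is drawn 49–50 mm: the flange sits near scene px (366,279) and the black seal ring shows above the mouth. The claw is swung off, and force readings stay small with a steady grip. Handing in.

```bash
python3 -c "from rig import sign_off; print(sign_off())"
```

```text
the job is handed in; nothing more can be done
None
```

I turned the clamp nut to about 1.37 rad and drew the rod about 49.5 mm along the bore, so the seal ring is visibly clear; the rod is still held in the gripper, and the job is handed in (no verdict was returned).

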